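# Fit a charged battery pack in a cordless work light

## Robot

A 6-joint arm with a two-finger parallel gripper is mounted at the origin on a cart in front of the work surface, level with it; the furniture and walls round the work are solid. World frame = base frame: x ahead of the robot, y to its left, z up, the work surface at z = 0. Lengths are in m, angles in rad, forces in N, time in s.
With the tool pointing down it reaches from about 0.425 to 0.95 m from the base axis. Payload 3.5 kg.
Tool frame: the origin (TCP) lies at the very end of the fingers, on their centre line; the grasp point (between the pads) lies 19 mm behind it (ctrl.grip_point_offset is the distance from the TCP to the grasp point, in m); z points along the fingers, y is the line along which they close (so a half turn about z gives the same grasp; the last joint's range is limited). The gripper opens to 85 mm and grips with 20 to 120 N. Pads are 22 mm wide; open, the fingers measure 114 mm over their backs; the gripper's body (76 mm by 85 mm) begins 54 mm behind the grasp point. The pads swing forward as they close: fully open they stand 13 mm farther back than shut.
Start: joints at [0.962, 0.286, 1.577, -0, 1.279, -0.15], TCP at [0.299, 0.605, 0.231] pointing down, gripper open.
Joint ranges: [-2.77, 2.77], [-0.9, 2.22], [0.21, 2.48], [-1.53, 4.67], [0.24, 2.81], [-2.84, 2.84]. Speed limits (rad/s): [2.79, 2.79, 3.14, 3.14, 3.14, 3.14].

## Interface

Orientations are given as a unit quaternion [x, y, z, w].
In Python, from plant import telemetry, vision, ctrl gives the robot as it stands.
- The arm moves only by the tool arm_command, never from a script. Its argument "series" is one flat list of numbers, 7 for each row, row after row: the shift along the tool's x, y, z in cm, then the turn, a rotation vector about the tool's x, y, z in degrees, then the closure, from 0 (fully open) to 1 (shut). A call has 1 to 10 rows; each row is the pose to reach, as a shift and turn from the pose commanded when the call began, along the tool's axes at that moment; what a row does not reach only later rows make up. A row lasts 1/12 s, in which the tool goes at most 41.7 mm and 7.16 degrees, less where a joint would pass 70% of its speed; a pose out of reach is approached as far as the arm can. A call with a gripper value outside its range is refused whole. The fingers move at their own pace and stop on an object; "force" is the grip in N (left out, the last holds). Time passes only in rows, so rows that repeat a pose let the fingers close. It gives the time, the measured TCP pose, the force, the opening and the grip force at its end, in the units of the state.
- telemetry.get_state(): the state, without advancing time (a new reading comes with each control period).
- vision.read_camera(name): name is "scene" or "top" or "wrist"; returns a dict with "color" (400x640x3 uint8, blue, green, red), "K" (3x3 intrinsics, pixels), "rvec" (rotation vector, rad) and "tvec" (3), from world to camera coordinates, as OpenCV has them; the wrist camera has in their place "T_tool_cam" (4x4, takes a point from camera to tool coordinates, whose origin is the TCP and whose axes are the flange's). Camera axes: x right, y down, z forward; pixel columns grow to the right and rows downward; lengths in m; the calibration is good to about 2 mm. A picture is of the moment at which its call begins: read the wrist's pose just before it. There is no depth.
- ctrl.sign_off(): hands the job in; it is judged then, once.
The state is a dict: "time": time; "qpos": joint angles; "dq": joint speeds; "joint_efforts": joint torques, N m; "eef_pos": TCP position; "tcp_rot": TCP orientation; "contact_force": force on the tool from outside, world axes, zero at the start; "wrist_torque": the same for the moment, N m; "opening": opening from 0.0 (shut) to 1.0 (fully open); "finger_force": force on a finger pad.
Only numpy, scipy, OpenCV 4.12 (cv2) and the standard library are available. Lean on these libraries where they do the work, as an engineer would, in place of code of your own. Each camera call takes 0.05 s, during which the arm holds its last target. There are 200 camera calls.

## Task

Put the charged battery pack into the work light that lies face down on the bench: slide the red thumb latch aside so that the sprung battery door pops open, and lower the pack gently into the bay without dropping it, its copper contacts towards the door's hinge. Then swing the door shut and press it down until the latch catches and holds it. Leave the tin, the roll of tape and the screwdriver where they are.

Things in the scene. Friction and masses are not known exactly. Their poses are not given: they have to be found in the camera images.
- light: Yellow cordless flood light lying face down, does not shift, 206 (x) x 166 (y) x 60 mm high without its door; folded tube stand out to 141 mm at +x and 105 mm at +-y, 35 mm high. Origin: middle of its underside, on the bench. x points from the latch end (nearer the robot) to the hinge end, y to the left seen from the latch end, z up.
- bay (a point): Middle of the battery bay's floor, (10, 0, 40) mm in the light's frame, same axes. Bay 87 (x) x 53 (y) mm, rim 20 mm above its floor with a 3 mm lead-in bevel. The pack's upper 16 mm stand above the rim; with the door open nothing near is higher than the rim but the hinge block (81 mm above the bench, from x = 59 mm in the light's frame) and the latch.
- door (a joint): Angle of the grey battery door, rad: 0 shut, 2.0 fully open, leaning back over the +x end. A spring (0.18 Nm shut, 0.07 Nm at the stop) swings it open in about 1 s; held by the latch it reads about 0.01. Near 0.1 rad its tongue meets the bevelled latch nose, drives it aside and snaps under it: press 6 to 10 N near the free edge, down to 0.
- hinge (a point): Middle of the door's hinge axis, (64, 0, 77) mm in the light's frame; the axis runs along the light's y. The door is a cap 105 (x) x 72 (y) mm with 17 mm skirts over the bay; its outer face is 81.5 mm above the bench when shut, its free edge 109 mm from the axis.
- door_edge (a point): Point on the middle of the door's outer face, 11 mm from its free edge, by four dark ribs: press here to shut it. Turns with the door: 98 mm from the hinge axis along the door, 4.5 mm outwards. Its z axis is the door's outward normal.
- latch (a joint): Travel of the red thumb latch, m: 0 home, 0.012 fully aside. It slides along the light's +y; a spring (1.3 N home, 4 N at the end) always returns it. The door comes free at 0.007 to 0.008.
- latch_rib (a point): Middle of the top of the latch's thumb rib, (-74, 4, 76) mm in the light's frame when home; moves with the latch. Rib 10 mm (y) x 18 mm (x), 14 mm above the latch plate (62 mm above the bench); deck free for 25 mm on its -y side, 62 mm high; the latch's arm (76 mm high) adjoins its +x end on +y. Door front 29 mm away in +x; the popping door may lean on a gripper there, harmlessly.
- pack: Charged battery pack: pale grey block, green band near one end, copper contacts at the other, 80 (x) x 46 (y) x 36 mm high, about 0.28 kg, loose. Origin: middle of its underside; x points to the contact end, z up. Held by its upper 15 mm it can be lowered onto the bay's floor without the fingers reaching the rim.
- pack_contacts (a point): Top of the contact end of the pack, at (40, 0, 36) mm in the pack's frame.
- tin: Lidded round tin, 68 mm across, 42 mm high, loose bystander. Origin: middle of its underside.
- tape: Roll of black cloth tape lying flat, 113 mm across, 48 mm high, loose bystander. Origin: middle of its underside.
- driver: Red-handled screwdriver lying flat, 233 mm long, 27 mm thick, loose bystander. Origin: below its middle, on the bench.
Things that resemble listed ones, but are neither listed nor needed, are in the scene too. What is shaped like the pack but purple or turquoise is not meant.

How it is judged:
On the way, in this order (a step that is already met when the one before it is completed fails the run):
1. the latch has been slid aside and the door has sprung open (value of joint door above 1.2 rad), for 0.1 s.
2. the pack lies in the bay, contacts towards the hinge, let go of, with the door still open (z of pack in the frame of bay between -0.004 and 0.004 m and x of pack in the frame of bay between -0.008 and 0.008 m and y of pack in the frame of bay between -0.008 and 0.008 m and x of pack_contacts in the frame of bay above 0.025 m and contact force between the fingers and pack below 0.2 N and value of joint door above 0.5 rad), for 0.2 s.
At the end, for the whole second after the job is handed in: The pack lies on the floor of the bay (origin within 4 mm of the floor's height and 8 mm of its middle), contacts towards the hinge; the door is shut (below 0.045 rad) and stays so held by the latch, which is back home (below 3 mm); all at rest (z of pack in the frame of bay between -0.004 and 0.004 m and x of pack in the frame of bay between -0.008 and 0.008 m and y of pack in the frame of bay between -0.008 and 0.008 m and x of pack_contacts in the frame of bay above 0.025 m and value of joint door below 0.045 rad and value of joint latch below 0.003 m and velocity of joint door below 0.1 rad/s and linear speed of pack below 0.02 m/s); the robot touches nothing.
It fails at once if the tin is pushed more than 30 mm (distance of tin from where it was at the start of the episode above 0.03 m).
It fails at once if the roll of tape is pushed more than 30 mm (distance of tape from where it was at the start of the episode above 0.03 m).
It fails at once if the screwdriver is pushed more than 30 mm (distance of driver from where it was at the start of the episode above 0.03 m).
It fails at once if the pack strikes or is forced against the light with more than 60 N (contact force between pack and light above 60 N).
It fails at once if the pack is dropped: it moves faster than 0.5 m/s (a fall of some 13 mm) while no finger touches it (contact force between the fingers and pack below 0.1 N and linear speed of pack above 0.5 m/s).
It also fails if it takes over 72 s, if anything falls off the work surface, if the arm or the gripper's body presses on something with over 40 N, if the wrist force passes 120 N, or if a joint passes its speed limit or range.

## Working session

There is one attempt and no reset: what is moved stays moved. The work goes in short steps, Python scripts to look and compute and a tool call to move; the robot and the scene stay as the last step left them, time stands still between calls to the robot, and variables do not carry over. Pictures are saved under pics/ and viewed, at most 10 in all, crops included, and the job is handed in when it is done.

Besides the shell and the picture viewer there is one more tool, called after "Emit:" as name(argument=value, ...) on one line, values as JSON. arm_command: Moves the arm, as the interface text tells. Its arguments: {"type":"object","properties":{"series":{"type":"array","items":{"type":"number"}},"force":{"type":"number"}},"required":["series"]}

```bash
mkdir -p pics; ls
cat > h.py <<'E'
import numpy as np, cv2
from scipy.spatial.transform import Rotation as R
from plant import telemetry, vision, ctrl
def cam(name):
    s=telemetry.get_state(); c=vision.read_camera(name)
    if name=="wrist":
        T=np.eye(4);T[:3,:3]=R.from_quat(s['tcp_rot']).as_matrix();T[:3,3]=s['eef_pos']
        M=T@np.array(c['T_tool_cam'])
    else:
        A=np.eye(4);A[:3,:3]=cv2.Rodrigues(np.array(c['rvec'],float))[0];A[:3,3]=np.ravel(c['tvec'])
        M=np.linalg.inv(A)
    return c['color'],np.array(c['K']),M
def ray(K,M,u,v,z):
    d=M[:3,:3]@np.linalg.solve(K,[u,v,1.]); o=M[:3,3]
    return o+d*(z-o[2])/d[2]
def proj(K,M,p):
    q=np.linalg.inv(M)@np.append(p,1); q=K@q[:3]; return q[:2]/q[2]
E
python3 - <<'E'
from h import *
for n in ("top","scene"):
    im,K,M=cam(n); cv2.imwrite(f"pics/{n}0.png",im); np.savez(f"pics/{n}0.npz",K=K,M=M)
    print(n,M.round(3).tolist(),K.round(1).tolist())
s=telemetry.get_state();print(s)
E
```

```text
pics
top [[-0.027, -0.986, 0.167, 0.315], [-1.0, 0.024, -0.018, -0.005], [0.014, -0.168, -0.986, 1.376], [0.0, 0.0, 0.0, 1.0]] [[407.9, 0.0, 322.1], [0.0, 407.9, 200.9], [0.0, 0.0, 1.0]]
scene [[0.496, -0.337, 0.8, -0.63], [-0.868, -0.183, 0.462, -0.692], [-0.009, -0.924, -0.383, 0.658], [0.0, 0.0, 0.0, 1.0]] [[457.3, 0.0, 325.4], [0.0, 457.3, 205.4], [0.0, 0.0, 1.0]]
{'time': 0.1, 'qpos': array([ 9.62018215e-01,  2.87144374e-01,  1.57803971e+00, -2.53721858e-05,
        1.27862542e+00, -1.49971642e-01]), 'dq': array([-0.00038785, -0.00351759, -0.00404793, -0.00068207, -0.00039561,
        0.00078132]), 'joint_efforts': array([ 9.54846860e-05, -4.07295656e+01, -2.93698686e+01, -1.41903834e-04,
        3.40205559e-03,  9.35420360e-06]), 'eef_pos': array([0.29855487, 0.60470975, 0.23003571]), 'tcp_rot': array([ 2.27392722e-01,  9.73802506e-01, -1.03410885e-03, -3.99212822e-04]), 'contact_force': array([-0.09365634, -0.02615141, -0.22322732]), 'wrist_torque': array([-0.04215045, -0.00237036,  0.04384756]), 'finger_force': 0.0, 'opening': 0.999411769014362}
```

View pics/top0.png

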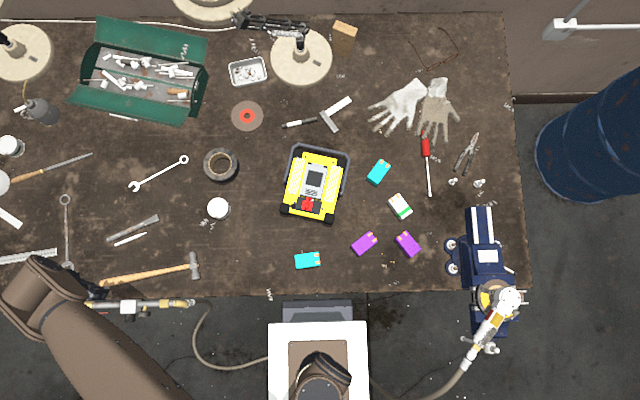

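View pics/scene0.png

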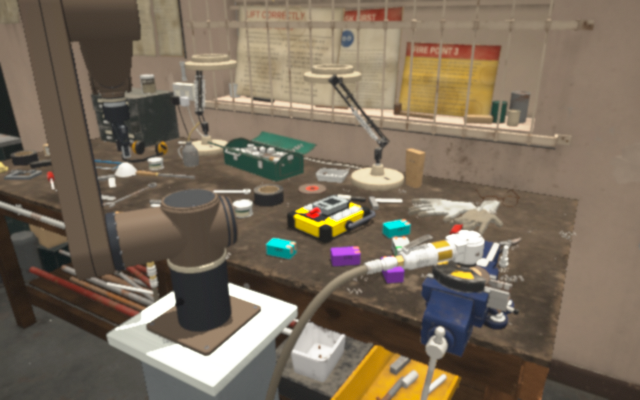

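The top view shows the light at about (315,185), with the latch (red, 307,205) towards the robot. The tape is at (220,165), the tin at (218,208) and the driver at (427,165). Five blocks have the pack's shape: turquoise (378,172) and (307,260), purple (364,244) and (407,244), and pale grey with a green band (400,207). Only the last one fits the description, so I'll confirm it in a crop and measure it.

Run:
```python
from h import *
im=cv2.imread("pics/top0.png");z=np.load("pics/top0.npz");K,M=z['K'],z['M']
a=cv2.resize(im[140:225,275:345],None,fx=7,fy=7,interpolation=cv2.INTER_CUBIC)[:595,:490]
b=cv2.resize(im[187:227,380:420],None,fx=7,fy=7,interpolation=cv2.INTER_CUBIC)
o=np.zeros((595,790,3),np.uint8);o[:,:490]=a;o[:280,500:780]=b;cv2.imwrite("pics/crop1.png",o)
hsv=cv2.cvtColor(im,cv2.COLOR_BGR2HSV)
def big(m,x0,x1,y0,y1):
    k=np.zeros_like(m);k[y0:y1,x0:x1]=m[y0:y1,x0:x1]
    c=max(cv2.findContours(k,cv2.RETR_EXTERNAL,cv2.CHAIN_APPROX_NONE)[0],key=cv2.contourArea);return c
r=cv2.inRange(hsv,(0,120,80),(10,255,255))|cv2.inRange(hsv,(170,120,80),(180,255,255))
y=cv2.inRange(hsv,(20,120,120),(35,255,255))
w=cv2.inRange(hsv,(0,0,130),(180,70,255))
g=cv2.inRange(hsv,(45,80,60),(85,255,255))
def cen(c): m=cv2.moments(c);return m['m10']/m['m00'],m['m01']/m['m00']
c=big(r,285,330,190,222);print('latch',cen(c),cv2.minAreaRect(c),ray(K,M,*cen(c),.07))
c=big(y,270,350,140,230)
pts=np.argwhere(y[140:230,270:350])[:,::-1]+[270,140]
rc=cv2.minAreaRect(pts.astype(np.float32));print('yellow',rc,[ray(K,M,*p,.06).round(4).tolist() for p in cv2.boxPoints(rc)])
wg=w|g; c=big(wg,385,415,190,225);rc=cv2.minAreaRect(c);print('pack',rc,[ray(K,M,*p,.036).round(4).tolist() for p in cv2.boxPoints(rc)],ray(K,M,*rc[0],.036))
c=big(g,385,415,190,225);print('green',cen(c),ray(K,M,*cen(c),.036))
```

```text
latch (306.79778830963664, 204.24486571879936) ((307.0384521484375, 203.3076934814453), (11.178619384765625, 13.532013893127441), 11.309932708740234) [0.52637376 0.02103084 0.07      ]
yellow ((312.67059326171875, 185.4823760986328), (52.49717330932617, 63.560630798339844), 12.528807640075684) [[0.5085, 0.1083, 0.06], [0.7168, 0.0603, 0.06], [0.6736, -0.1096, 0.06], [0.4671, -0.0573, 0.06]]
pack ((399.80767822265625, 205.9615020751953), (24.68415641784668, 15.808955192565918), 56.30992889404297) [[0.5395, -0.2442, 0.036], [0.5682, -0.29, 0.036], [0.4976, -0.3316, 0.036], [0.4694, -0.286, 0.036]] [ 0.51847817 -0.28795793  0.036     ]
green (403.55191256830597, 211.37704918032787) [ 0.49995962 -0.29936948  0.036     ]
```

View pics/crop1.png

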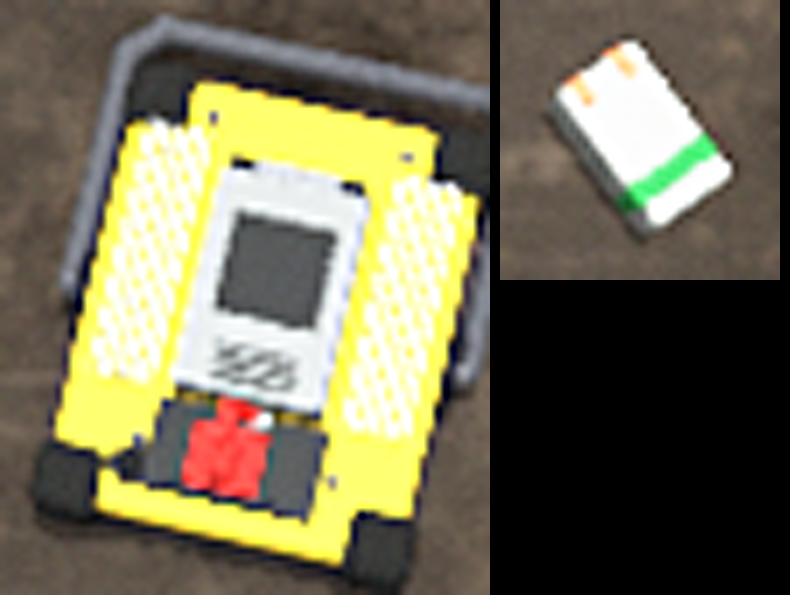

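The crop confirms the pack: pale grey, green band at the lower right (about px 404,211), copper contacts at the upper left. It has yaw of about 31° and is centred near (0.518,-0.288). The light is centred near (0.5915,0.000) with yaw of about -14°. I'll go above the latch first.

Emit:
arm_command(series=[-46.6,-44.4,-2,0,0,78,1,-46.6,-44.4,-2,0,0,78,1,-46.6,-44.4,-2,0,0,78,1,-46.6,-44.4,-2,0,0,78,1,-46.6,-44.4,-2,0,0,78,1,-46.6,-44.4,-2,0,0,78,1,-46.6,-44.4,-2,0,0,78,1,-46.6,-44.4,-2,0,0,78,1,-46.6,-44.4,-2,0,0,78,1,-46.6,-44.4,-2,0,0,78,1])

```text
time: 0.93
eef_pos: [0.4419, 0.2122, 0.244]
tcp_rot: [0.756, 0.654, -0.0, -0.0]
contact_force: [0.6, -0.4, 0.4]
opening: 0.003
finger_force: 0.0
```

```bash
cat >> h.py <<'E'
def go(p,xyaw,tilt=0):
    "shift (cm, tool axes) and turn (deg) from measured pose to p, tool down, tool x at yaw xyaw deg"
    s=telemetry.get_state();A=R.from_quat(s['tcp_rot'])
    a=np.radians(xyaw);x=np.array([np.cos(a),np.sin(a),0]);z=np.array([0,0,-1.])
    B=R.from_matrix(np.c_[x,np.cross(z,x),z])
    print('t',s['time'],'at',s['eef_pos'].round(4),'xyaw',np.degrees(np.arctan2(*A.as_matrix()[1::-1,0])).round(2),'F',s['contact_force'].round(1),'open',round(s['opening'],3),'ff',round(s['finger_force'],1))
    print('go',(A.inv().apply(np.array(p)-s['eef_pos'])*100).round(2),np.degrees((A.inv()*B).as_rotvec()).round(2))
E
python3 -c "
from h import *
go([.52,0,.25],75.8)
print(np.array(vision.read_camera('wrist')['T_tool_cam']).round(3))"
```

```text
t 0.9333 at [0.4419 0.2122 0.244 ] xyaw 81.76 F [ 0.6 -0.4  0.4] open 0.003 ff 0.0
go [-19.88  10.77  -0.6 ] [-0.02  0.01  5.96]
[[ 0.    -0.948 -0.318  0.082]
 [ 1.     0.     0.001  0.001]
 [-0.    -0.318  0.948 -0.142]
 [ 0.     0.     0.     1.   ]]
```

Emit:
arm_command(series=[-19.9,10.8,-0.6,0,0,6,1,-19.9,10.8,-0.6,0,0,6,1,-19.9,10.8,-0.6,0,0,6,1,-19.9,10.8,-0.6,0,0,6,1,-19.9,10.8,-0.6,0,0,6,1,-19.9,10.8,-0.6,0,0,6,1,-19.9,10.8,-0.6,0,0,6,1,-19.9,10.8,-0.6,0,0,6,1,-19.9,10.8,-0.6,0,0,6,1])

```text
time: 1.73
eef_pos: [0.5211, 0.0029, 0.2497]
tcp_rot: [0.787, 0.616, -0.0, -0.001]
contact_force: [0.1, 0.2, -0.0]
opening: 0.001
finger_force: 0.0
```

```bash
python3 -c "
from h import *
go([.52,0,.25],75.8)
im,K,M=cam('wrist');cv2.imwrite('pics/w1.png',im);np.savez('pics/w1.npz',K=K,M=M)"
```

```text
t 1.7333 at [0.5211 0.0029 0.2497] xyaw 76.11 F [ 0.1  0.2 -0. ] open 0.001 ff 0.0
go [-0.3  -0.03 -0.03] [-0.08 -0.02  0.31]
```

View pics/w1.png

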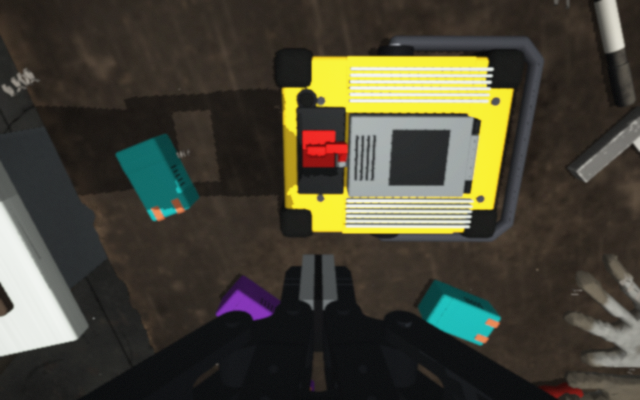

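The wrist view shows the light square on: red latch plate at (320,150), with the rib and arm along row 150, the door's free edge at col 348 and the hinge at col 475. I'll fit the light's pose from the edges.

Run:
```python
from h import *
im=cv2.imread("pics/w1.png");z=np.load("pics/w1.npz");K,M=z['K'],z['M']
hsv=cv2.cvtColor(im,cv2.COLOR_BGR2HSV)
th=np.radians(-14.2);L=lambda p:np.array([[np.cos(th),np.sin(th)],[-np.sin(th),np.cos(th)]])@(p[:2]-[.5915,.0004])
y=cv2.inRange(hsv,(20,120,120),(35,255,255))
def edges(m,rows,cols,z,nm):
    # first/last mask pixels along rows and columns -> line in assumed light frame
    for n,pp in (('x-',[(np.flatnonzero(m[r])[0],r) for r in rows]),('x+',[(np.flatnonzero(m[r])[-1]+1,r) for r in rows]),('y+',[(c,np.flatnonzero(m[:,c])[0]) for c in cols]),('y-',[(c,np.flatnonzero(m[:,c])[-1]+1) for c in cols])):
        q=np.array([L(ray(K,M,*p,z)) for p in pp])*1000
        i=0 if n[0]=='x' else 1
        f=np.polyfit(q[:,1-i],q[:,i],1);print(nm,n,np.median(q[:,i]).round(1),'slope',f[0].round(4),'spread',np.std(q[:,i]-np.polyval(f,q[:,1-i])).round(2))
edges(y,range(100,195,5),range(330,465,5),.06,'yellow')
g=cv2.inRange(hsv,(0,0,110),(180,60,200)); k=np.zeros_like(g);k[108:205,340:482]=g[108:205,340:482]
k=cv2.morphologyEx(k,cv2.MORPH_OPEN,np.ones((5,5)))
edges(k,range(125,190,5),range(385,460,5),.0815,'door')
r=cv2.inRange(hsv,(0,120,60),(10,255,255))|cv2.inRange(hsv,(170,120,60),(180,255,255))
k=np.zeros_like(r);k[110:190,295:345]=r[110:190,295:345]
ys,xs=np.nonzero(k);print('red bbox',xs.min(),xs.max(),ys.min(),ys.max())
for u,v in((xs.min(),ys.min()),(xs.max(),ys.max())):print((L(ray(K,M,u,v,.062))*1000).round(1))
v=hsv[:,:,2];print(v[135:166:1,315]);print(v[150,295:350])
```

```text
yellow x- -99.7 slope -0.0037 spread 0.34
yellow x+ 105.0 slope -0.0045 spread 0.27
yellow y+ 87.6 slope 0.0057 spread 0.0
yellow y- -79.0 slope 0.003 spread 0.53
door x- -40.2 slope 0.0188 spread 2.22
door x+ 69.6 slope -0.0024 spread 2.77
door y+ 38.5 slope -0.0032 spread 0.23
door y- -31.8 slope 0.0061 spread 0.0
red bbox 301 344 129 167
[-83.7  25.3]
[-43.5  -9.8]
[241 241 241 241 241 241 240 238 223 165 123 158 211 234 240 241 240 239
 232 207 163 132 128 140 147 147 146 147 147 144 141]
[165 122  64  28  20  22  39  81 123 146 152 160 188 224 237 240 240 240
 241 241 241 241 241 242 242 242 242 242 241 233 219 222 234 239 240 240
 240 239 239 239 239 240 240 240 240 241 241 241 241 241 239 229 181 113
  95]
```

```bash
cat >> h.py <<'E'
C=np.array([.5952,.0036]);TH=np.radians(-14.0)
def W(x,y,z): # light frame mm -> world m
    c,s=np.cos(TH),np.sin(TH);return np.array([C[0]+(c*x-s*y)/1e3,C[1]+(s*x+c*y)/1e3,z/1e3])
def Li(p):
    c,s=np.cos(TH),np.sin(TH);d=(np.array(p)[:2]-C)*1e3;return np.array([c*d[0]+s*d[1],-s*d[0]+c*d[1]]).round(1)
E
python3 - <<'E'
from h import *
z=np.load("pics/w1.npz");K,M=z['K'],z['M']
for v in (145.5,155.5):print(Li(ray(K,M,315,v,.076)))
go(W(-78,-15,110),76)
go(W(-78,-15,67.5),76)
E
```

```text
[-73.6   9. ]
[-73.6   0. ]
t 1.7833 at [0.521  0.0033 0.2498] xyaw 76.17 F [-0.3  0.1 -0.4] open -0.001 ff 0.0
go [ 0.32 -0.6  13.98] [-0.06 -0.02  0.17]
t 1.7833 at [0.521  0.0033 0.2498] xyaw 76.17 F [-0.3  0.1 -0.4] open -0.001 ff 0.0
go [ 0.32 -0.59 18.23] [-0.06 -0.02  0.17]
```

Emit:
arm_command(series=[0.2,-0.6,4,0,0,0,1,0.2,-0.6,8,0,0,0,1,0.2,-0.6,12,0,0,0,1,0.2,-0.6,14,0,0,0,1,0.2,-0.6,15,0,0,0,1,0.2,-0.6,16,0,0,0,1,0.2,-0.6,17,0,0,0,1,0.2,-0.6,17.8,0,0,0,1,0.2,-0.6,18.2,0,0,0,1,0.2,-0.6,18.2,0,0,0,1])

```text
time: 2.62
eef_pos: [0.5163, 0.0056, 0.0681]
tcp_rot: [0.787, 0.616, -0.0, -0.0]
contact_force: [-0.4, 0.1, 0.3]
opening: -0.002
finger_force: 0.0
```

```bash
python3 -c "
from h import *
go(W(-78,2,67.5),76);print(Li(telemetry.get_state()['eef_pos']))"
```

```text
t 2.6167 at [0.5163 0.0056 0.0681] xyaw 76.1 F [-0.4  0.1  0.3] open -0.002 ff 0.0
go [ 1.92 -0.09  0.06] [-0.01  0.    0.1 ]
[-77.  -17.2]
```

Emit:
arm_command(series=[0.4,0,0,0,0,0,1,0.7,0,0,0,0,0,1,1,0,0,0,0,0,1,1.2,0,0,0,0,0,1,1.4,0,0,0,0,0,1,1.5,0,0,0,0,0,1,1.6,0,0,0,0,0,1,1.6,0,0,0,0,0,1,1.6,0,0,0,0,0,1,1.6,0,0,0,0,0,1])

```text
time: 3.45
eef_pos: [0.5207, 0.0208, 0.0689]
tcp_rot: [0.788, 0.616, 0.0, 0.001]
contact_force: [-0.4, -4.2, 3.8]
opening: -0.003
finger_force: 2.6
```

```bash
python3 -c "
from h import *
go(W(-78,2,67.5),76);print(Li(telemetry.get_state()['eef_pos']))
im,K,M=cam('top');cv2.imwrite('pics/t2.png',cv2.resize(im[120:240,260:420],None,fx=4,fy=4))"
```

```text
t 3.45 at [0.5207 0.0208 0.0689] xyaw 76.09 F [-0.4 -4.2  3.8] open -0.003 ff 2.6
go [ 0.33 -0.16  0.14] [0.08 0.   0.09]
[-76.4  -1.3]
```

View pics/t2.png

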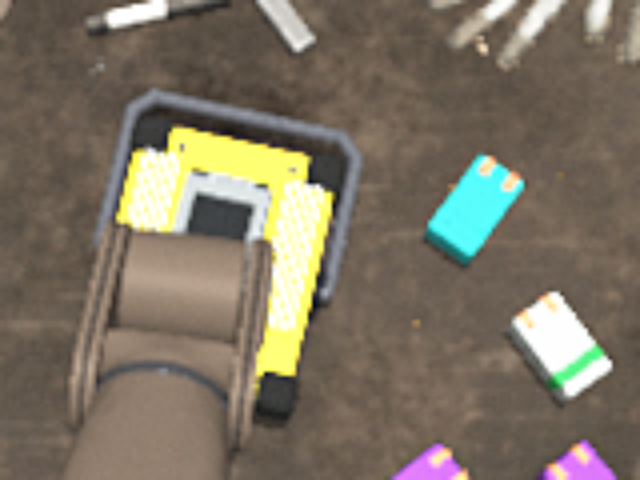

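The arm hides the latch in this view. The force (4 N sideways, 3.8 N upwards) suggests the latch is fully aside and the door is leaning on the gripper. I'll hold briefly, then back away towards -x and go up.

Emit:
arm_command(series=[0.1,0,0,0,0,0,1,0.1,0,0,0,0,0,1,0.1,-2,0,0,0,0,1,0,-4,0,0,0,0,1,0,-6,-1,0,0,0,1,0,-6,-5,0,0,0,1,0,-6,-9,0,0,0,1,0,-6,-13,0,0,0,1,0,-6,-18,0,0,0,1,0,-6,-18,0,0,0,1])

```text
time: 4.33
eef_pos: [0.4647, 0.0363, 0.2557]
tcp_rot: [0.787, 0.616, 0.005, 0.003]
contact_force: [1.0, 1.0, -0.1]
opening: 0.001
finger_force: 0.0
```

```bash
python3 -c "
from h import *
go(W(-78,2,67.5),76);print(Li(telemetry.get_state()['eef_pos']))
im,K,M=cam('wrist');cv2.imwrite('pics/w2.png',im);np.savez('pics/w2.npz',K=K,M=M)"
```

```text
t 4.3333 at [0.4647 0.0363 0.2557] xyaw 76.12 F [ 1.   1.  -0.1] open 0.001 ff 0.0
go [ 0.1   5.44 18.89] [ 0.65 -0.23  0.12]
[-134.5    0.2]
```

View pics/w2.png

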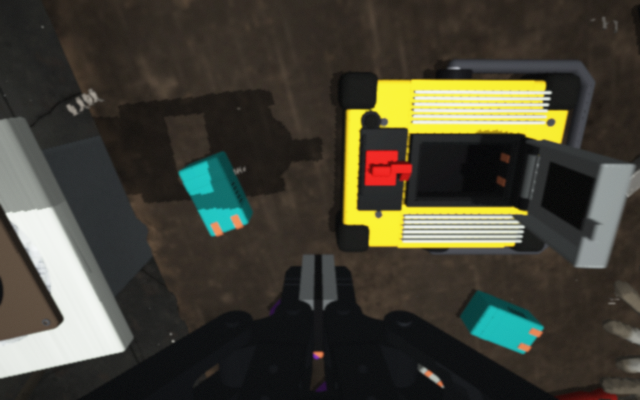

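The door has sprung open (leaning back at cols 525–630) and the empty bay spans cols 410–525. Next is the pack.

```bash
python3 -c "
from h import *
go([.515,-.289,.19],30.8)"
```

```text
t 4.3833 at [0.4645 0.0363 0.2545] xyaw 76.12 F [-0.8  1.   0.5] open -0.0 ff 0.0
go [-30.39  12.64   6.47] [ 0.48 -0.43 45.32]
```

Emit:
arm_command(series=[-30.4,12.6,6.5,0.5,-0.4,45.3,0,-30.4,12.6,6.5,0.5,-0.4,45.3,0,-30.4,12.6,6.5,0.5,-0.4,45.3,0,-30.4,12.6,6.5,0.5,-0.4,45.3,0,-30.4,12.6,6.5,0.5,-0.4,45.3,0,-30.4,12.6,6.5,0.5,-0.4,45.3,0,-30.4,12.6,6.5,0.5,-0.4,45.3,0,-30.4,12.6,6.5,0.5,-0.4,45.3,0,-30.4,12.6,6.5,0.5,-0.4,45.3,0,-30.4,12.6,6.5,0.5,-0.4,45.3,0])

```text
time: 5.22
eef_pos: [0.5098, -0.2903, 0.1792]
tcp_rot: [0.965, 0.264, -0.007, -0.005]
contact_force: [0.5, 0.1, 0.3]
opening: 1.0
finger_force: 0.0
```

Emit:
arm_command(series=[0,0,0,0,0,0,0,0,0,0,0,0,0,0])

```text
time: 5.38
eef_pos: [0.5108, -0.2881, 0.1822]
tcp_rot: [0.964, 0.266, -0.006, -0.003]
contact_force: [-0.7, 1.1, -0.1]
opening: 1.003
finger_force: 0.0
```

Run:
```python
from h import *
im,K,M=cam('wrist');cv2.imwrite('pics/w3.png',im);np.savez('pics/w3.npz',K=K,M=M)
hsv=cv2.cvtColor(im,cv2.COLOR_BGR2HSV)
g=cv2.inRange(hsv,(45,80,60),(85,255,255));w=cv2.inRange(hsv,(0,0,130),(180,70,255))
m=cv2.moments(g);gc=np.array([m['m10'],m['m01']])/m['m00'];print('green',gc,ray(K,M,*gc,.036))
cs=cv2.findContours(cv2.morphologyEx(w|g,cv2.MORPH_CLOSE,np.ones((7,7))),cv2.RETR_EXTERNAL,cv2.CHAIN_APPROX_NONE)[0]
c=min((c for c in cs if cv2.contourArea(c)>2000),key=lambda c:-cv2.pointPolygonTest(c,tuple(map(float,gc)),True))
rc=cv2.minAreaRect(c);b=np.array([ray(K,M,*p,.036) for p in cv2.boxPoints(rc)]);print(rc,b.round(4).tolist(),b.mean(0))
print([np.linalg.norm(b[i]-b[i-1]).round(4) for i in range(4)],[np.degrees(np.arctan2(*(b[i]-b[i-1])[1::-1])).round(1) for i in range(4)])
go([*b.mean(0)[:2],.021],30.8)
```

```text
green [326.19521912 189.65338645] [ 0.50920798 -0.29642687  0.036     ]
((288.5, 112.0), (224.0, 285.0), 90.0) [[0.5641, -0.1126, 0.036], [0.6679, -0.2869, 0.036], [0.5294, -0.3904, 0.036], [0.4014, -0.178, 0.036]] [ 0.54068746 -0.24198613  0.036     ]
[np.float64(0.1753), np.float64(0.2029), np.float64(0.1729), np.float64(0.248)] [np.float64(21.9), np.float64(-59.2), np.float64(-143.2), np.float64(121.1)]
t 5.4333 at [ 0.5111 -0.2881  0.1828] xyaw 30.88 F [0.3 0.4 0.3] open 0.997 ff 0.0
go [ 5.06 -2.33 16.15] [-0.37  0.53  0.08]
```

View pics/w3.png

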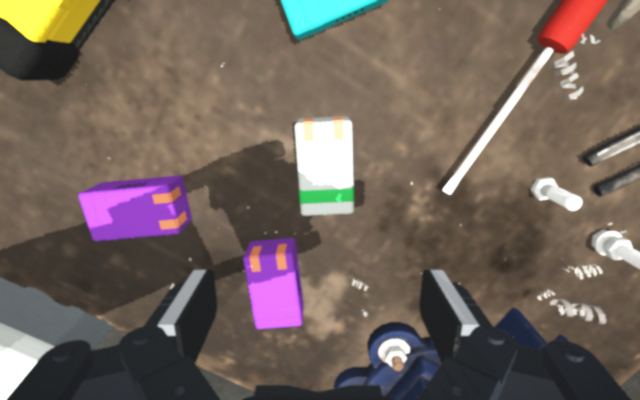

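The pack is at px cols 296–354, rows 117–214, with its contacts at the top (tool +x side) and its green band at row 196. Purple packs are nearby at (137,208) and (273,283). I'll measure within a tight window.

Run:
```python
from h import *
im=cv2.imread('pics/w3.png');z=np.load("pics/w3.npz");K,M=z['K'],z['M']
hsv=cv2.cvtColor(im,cv2.COLOR_BGR2HSV)
m=((hsv[:,:,2]>140)).astype(np.uint8);k=np.zeros_like(m);k[108:222,285:365]=m[108:222,285:365]
k=cv2.morphologyEx(k,cv2.MORPH_OPEN,np.ones((5,5)))
c=max(cv2.findContours(k,cv2.RETR_EXTERNAL,cv2.CHAIN_APPROX_NONE)[0],key=cv2.contourArea)
q=cv2.approxPolyDP(c,6,True)[:,0];print(q.tolist())
P=np.array([ray(K,M,*p,.036)[:2] for p in c[:,0]],np.float32)*1000
rc=cv2.minAreaRect(P);print(rc)
gm=cv2.inRange(hsv,(45,80,60),(85,255,255));gm[:,:285]=0;gm[:,365:]=0
mm=cv2.moments(gm,True);print('green',ray(K,M,mm['m10']/mm['m00'],mm['m01']/mm['m00'],.036)[:2])
print(hsv[110:225:2,325,2])
go([rc[0][0]/1e3,rc[0][1]/1e3,.021],30.8)
# where other purple (near) lies
print([ray(K,M,*p,.036)[:2].round(3) for p in((250,243),(297,240),(300,325))])
```

```text
[[306, 113], [294, 125], [301, 213], [351, 213], [352, 121]]
((524.454833984375, -285.4149475097656), (89.04524230957031, 47.03076171875), 32.70600509643555)
green [ 0.50803439 -0.29699453]
[138 138 137 143 164 185 250 255 255 255 255 255 255 255 255 255 255 255
 255 255 255 255 255 255 255 255 255 255 255 255 255 255 255 255 255 255
 255 247 227 224 210 206 204 203 201 200 207 224 225 225 226 221 193 143
 140 130 123 119]
t 5.4333 at [ 0.5111 -0.2881  0.1828] xyaw 30.88 F [0.3 0.4 0.3] open 0.997 ff 0.0
go [ 1.44  0.56 16.16] [-0.37  0.53  0.08]
[array([ 0.432, -0.264]), array([ 0.456, -0.299]), array([ 0.379, -0.346])]
```

Run:
```python
from h import *
im=cv2.imread('pics/w3.png');z=np.load("pics/w3.npz");K,M=z['K'],z['M']
V=cv2.cvtColor(im,cv2.COLOR_BGR2HSV)[:,:,2].astype(int)
Q=lambda u,v:ray(K,M,u,v,.036)[:2]*1000
def edge(line,a,b): # strongest |gradient| in a..b
    d=np.abs(np.diff(line[a:b+1]));return a+d.argmax()+1
top=np.array([Q(u,edge(V[:,u],108,128)) for u in range(312,336,3)])
bot=np.array([Q(u,edge(V[:,u],206,222)) for u in range(310,346,3)])
lef=np.array([Q(edge(V[v],286,306),v) for v in range(130,185,4)])
rig=np.array([Q(edge(V[v],344,364),v) for v in range(130,185,4)])
def ang(p,i): f=np.polyfit(p[:,0],p[:,1],1);return np.degrees(np.arctan(f[0]))
print('ang',ang(lef,0),ang(rig,0),ang(top,0),ang(bot,0))
a=np.radians(31);ux=np.array([np.cos(a),np.sin(a)]);uy=np.array([-ux[1],ux[0]])
X=[np.median(p@ux) for p in(top,bot)];Y=[np.median(p@uy) for p in(lef,rig)]
print('len',X[0]-X[1],'wid',Y[0]-Y[1]);c=ux*np.mean(X)+uy*np.mean(Y);print(c)
go([c[0]/1e3,c[1]/1e3,.021],31)
```

```text
ang 34.260501226709316 33.848366500144124 -53.17394649210986 -56.313464027095705
len 79.05867071059674 wid 45.7101603795893
[ 523.27614632 -286.56084405]
t 5.4333 at [ 0.5111 -0.2881  0.1828] xyaw 30.88 F [0.3 0.4 0.3] open 0.997 ff 0.0
go [ 1.28  0.6  16.16] [-0.37  0.53 -0.12]
```

Emit:
arm_command(series=[1.3,0.6,4,-0.4,0.5,-3.2,0,1.3,0.6,8,-0.4,0.5,-3.2,0,1.3,0.6,11,-0.4,0.5,-3.2,0,1.3,0.6,13,-0.4,0.5,-3.2,0,1.3,0.6,14.5,-0.4,0.5,-3.2,0,1.3,0.6,15.4,-0.4,0.5,-3.2,0,1.3,0.6,15.6,-0.4,0.5,-3.2,0,1.3,0.6,15.6,-0.4,0.5,-3.2,0])

```text
time: 6.1
eef_pos: [0.5239, -0.2877, 0.0274]
tcp_rot: [0.956, 0.293, -0.0, 0.001]
contact_force: [-1.2, 0.2, 0.4]
opening: 1.002
finger_force: 0.0
```

```bash
python3 -c "
from h import *
go([.5233,-.2866,.021],34)"
```

```text
t 6.1 at [ 0.5239 -0.2877  0.0274] xyaw 34.05 F [-1.2  0.2  0.4] open 1.002 ff 0.0
go [ 0.01 -0.12  0.64] [0.08 0.03 0.05]
```

Emit:
arm_command(series=[0,-0.1,0.6,0,0,0,0,0,-0.1,0.6,0,0,0,0.3,0,-0.1,0.6,0,0,0,0.4,0,-0.1,0.6,0,0,0,1,0,-0.1,0.6,0,0,0,1,0,-0.1,0.6,0,0,0,1,0,-0.1,0.6,0,0,0,1,0,-0.1,0.6,0,0,0,1], force=40)

```text
time: 6.77
eef_pos: [0.5237, -0.2881, 0.0221]
tcp_rot: [0.956, 0.292, 0.0, 0.001]
contact_force: [-0.3, 1.0, 5.3]
opening: 0.527
finger_force: 44.0
```

```bash
python3 -c "
from h import *
go([.5233,-.2866,.15],34)"
```

```text
t 6.7667 at [ 0.5237 -0.2881  0.0221] xyaw 33.99 F [-0.3  1.   5.3] open 0.527 ff 44.0
go [  0.05  -0.11 -12.79] [ 0.15  0.01 -0.01]
```

The pack is gripped. However, with tool +x towards the hinge, the wrist camera (82 mm out on +x) would sit close to the open door. I'll let go and take the pack again a half turn round, so the camera is over the latch end.

Emit:
arm_command(series=[0,0,0,0,0,0,0,0,0,0,0,0,0,0,0,0,0,0,0,0,0,0,0,0,0,0,0,0,0,0,-4,0,0,0,0,0,0,-8,0,0,-7,0,0,0,-8,0,0,-14,0,0,0,-8,0,0,-21,0,0,0,-8,0,0,-28,0,0,0,-8,0,0,-35,0])

```text
time: 7.6
eef_pos: [0.523, -0.2875, 0.1012]
tcp_rot: [0.822, 0.569, -0.0, 0.001]
contact_force: [1.2, 0.2, 0.4]
opening: 1.002
finger_force: 0.0
```

Emit:
arm_command(series=[0,0,0,0,0,-7,0,0,0,0,0,0,-14,0,0,0,0,0,0,-21,0,0,0,0,0,0,-28,0,0,0,0,0,0,-35,0,0,0,0,0,0,-42,0,0,0,0,0,0,-49,0,0,0,0,0,0,-56,0,0,0,0,0,0,-63,0,0,0,0,0,0,-70,0])

```text
time: 8.43
eef_pos: [0.5229, -0.2874, 0.1007]
tcp_rot: [0.347, 0.938, -0.001, 0.0]
contact_force: [0.1, 0.4, 0.3]
opening: 1.001
finger_force: 0.0
```

Emit:
arm_command(series=[0,0,0,0,0,-7,0,0,0,0,0,0,-14,0,0,0,0,0,0,-21,0,0,0,0,0,0,-28,0,0,0,0,0,0,-35,0,0,0,0,0,0,-42,0,0,0,0,0,0,-49,0,0,0,0,0,0,-56,0,0,0,0,0,0,-63,0,0,0,0,0,0,-70,0])

```text
time: 9.27
eef_pos: [0.5228, -0.2874, 0.1007]
tcp_rot: [-0.253, 0.967, -0.001, -0.0]
contact_force: [0.6, -0.5, -0.2]
opening: 1.002
finger_force: 0.0
```

```bash
python3 -c "
from h import *
print(telemetry.get_state()['qpos'].round(3))
go([.5238,-.2876,.022],214)"
```

```text
[-6.720e-01  2.560e-01  1.870e+00 -1.000e-03  1.016e+00 -2.754e+00]
t 9.2667 at [ 0.5228 -0.2874  0.1007] xyaw -150.66 F [ 0.6 -0.5 -0.2] open 1.002 ff 0.0
go [-0.08 -0.06  7.87] [-0.06 -0.05 -4.66]
```

Emit:
arm_command(series=[-0.1,0,2.5,0,0,-2,0,-0.1,0,5,0,0,-2,0,-0.1,0,7,0,0,-2,0,-0.1,0,7.8,0,0,-2,0,-0.1,0,7.8,0,0,-2,0.35,-0.1,0,7.8,0,0,-2,0.4,-0.1,0,7.8,0,0,-2,0.43,-0.1,0,7.8,0,0,-2,1,-0.1,0,7.8,0,0,-2,1,-0.1,0,7.8,0,0,-2,1], force=40)

```text
time: 10.1
eef_pos: [0.5253, -0.2882, 0.0253]
tcp_rot: [-0.267, 0.964, -0.002, 0.001]
contact_force: [-0.2, 0.6, 5.6]
opening: 0.524
finger_force: 41.3
```

Emit:
arm_command(series=[0,0,0,0,0,0,1,0,0,0,0,0,0,1,0,0,0,0,0,0,1])

```text
time: 10.35
eef_pos: [0.5254, -0.2882, 0.0253]
tcp_rot: [-0.267, 0.964, -0.002, 0.001]
contact_force: [0.2, 0.6, 6.2]
opening: 0.528
finger_force: 41.4
```

```bash
python3 -c "
from h import *
go(W(10,0,170),166)"
```

```text
t 10.35 at [ 0.5254 -0.2882  0.0253] xyaw -149.01 F [0.2 0.6 6.2] open 0.528 ff 41.4
go [-21.73  20.64 -14.56] [-0.26  0.16 44.99]
```

Emit:
arm_command(series=[0,0,-2,0,0,0,1,0,0,-5,0,0,0,1,0,0,-8,0,0,0,1,0,0,-11,0,0,0,1,-1,1,-14.5,0,0,3,1,-3,3,-14.5,0,0,8,1,-5.5,5.2,-14.5,0,0,14,1,-8,7.7,-14.5,0,0,20,1,-10.5,10,-14.5,0,0,26,1,-13,12.4,-14.5,0,0,32,1], force=50)

```text
time: 11.18
eef_pos: [0.5709, -0.112, 0.167]
tcp_rot: [0.012, 1.0, -0.001, -0.001]
contact_force: [0.6, -0.4, -2.0]
opening: 0.523
finger_force: 51.9
```

Run:
```python
from h import *
go(W(11,0,170),166)
im=cv2.imread('pics/w2.png');z=np.load('pics/w2.npz');K,M=z['K'],z['M']
y=cv2.inRange(cv2.cvtColor(im,cv2.COLOR_BGR2HSV),(20,120,120),(35,255,255))
for c in (430,460,490):
    i=np.flatnonzero(y[100:240,c])+100; print('col',c,[ (a,b,Li(ray(K,M,c,a+1,.06)),Li(ray(K,M,c,b,.06))) for a,b in zip(i[:-1],i[1:]) if b-a>20])
V=cv2.cvtColor(im,cv2.COLOR_BGR2GRAY)
print(V[170,405:425]);print(V[150,505:535]);print(V[125:145,460]);print(V[195:218,460])
for u in(410,415,520):print(u,Li(ray(K,M,u,165,.06)))
for v in(135,140,200,205):print(v,Li(ray(K,M,460,v,.06)))
```

```text
t 11.1833 at [ 0.5709 -0.112   0.167 ] xyaw 178.67 F [ 0.6 -0.4 -2. ] open 0.523 ff 51.9
go [-3.23 11.37 -0.32] [-0.07 -0.06 12.67]
col 430 [(np.int64(133), np.int64(207), array([-25.9,  35.6]), array([-18.6, -37.2]))]
col 460 [(np.int64(133), np.int64(207), array([ 2.4, 35.6]), array([ 11.7, -37.2]))]
col 490 [(np.int64(132), np.int64(207), array([30.7, 36.5]), array([ 42.1, -37.3]))]
[ 99  99  99 100 100  98  80  59  46  43  42  39  34  28  26  22  23  21
  22  22]
[11  9  9 11 11 12 14 15 18 16 18 18 19 14 13 11 14 10 13 11 13 14 12 11
 10 11 11 14 16 18]
[224 223 223 223 223 223 218 194 121  53  40  40  42  40  42  40  35  27
  24  24]
[ 14  18  24  26  28  31  35  37  37  39  50  94 169 213 222 223 222 220
 208 167 167 217 231]
410 [-42.3   5.8]
415 [-37.5   5.8]
520 [64.6  5.8]
135 [ 2.5 34.6]
140 [ 3.1 29.9]
200 [ 10.8 -29.8]
205 [ 11.4 -35.1]
```

Emit:
arm_command(series=[-0.8,3,0,0,0,4,1,-1.6,6,0,0,0,8,1,-2.4,8.5,0,0,0,11,1,-3,10.5,0,0,0,12.7,1,-3.2,11.3,0,0,0,12.7,1,-3.2,11.4,0,0,0,12.7,1,-3.2,11.4,0,0,0,12.7,1,-3.2,11.4,0,0,0,12.7,1])

```text
time: 11.85
eef_pos: [0.605, -0.0013, 0.1672]
tcp_rot: [0.12, 0.993, -0.001, -0.0]
contact_force: [0.5, -0.2, -1.7]
opening: 0.52
finger_force: 51.8
```

Emit:
arm_command(series=[0,0,2,0,0,0,1,0,0,4,0,0,0,1,0,0,5.5,0,0,0,1,0,0,6.2,0,0,0,1,0,0,6.2,0,0,0,1,0,0,6.2,0,0,0,1])

```text
time: 12.35
eef_pos: [0.6055, -0.0013, 0.1058]
tcp_rot: [0.12, 0.993, -0.001, 0.0]
contact_force: [0.2, 0.5, -2.6]
opening: 0.522
finger_force: 51.8
```

Run:
```python
from h import *
go(W(11,0,65.5),166);print(Li(telemetry.get_state()['eef_pos']))
im,K,M=cam('wrist');cv2.imwrite('pics/w4.png',im);np.savez('pics/w4.npz',K=K,M=M)
```

```text
t 12.35 at [ 0.6055 -0.0013  0.1058] xyaw 166.23 F [ 0.2  0.5 -2.6] open 0.522 ff 51.8
go [0.02 0.23 4.03] [-0.1   0.02  0.23]
[11.2 -2.2]
```

View pics/w4.png

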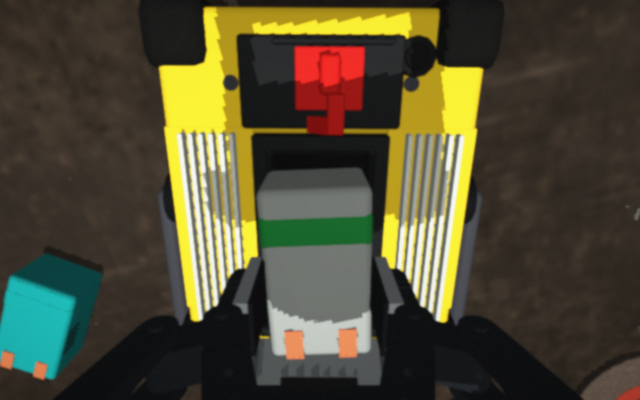

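The pack hangs over the bay with its contacts towards the hinge (rows 330–357) and its green end towards the latch. The bay's latch-side edge is at row 135 and its sides at cols 253 and 388. I'll check the pack's pose.

Run:
```python
from h import *
z=np.load('pics/w4.npz');K,M=z['K'],z['M'];im=cv2.imread('pics/w4.png')
zt=.1165
for n,p in dict(contactL=(280,357),contactR=(372,352),c=(320,356),g1=(318,218),g2=(318,246)).items():print(n,Li(ray(K,M,*p,zt)))
hsv=cv2.cvtColor(im,cv2.COLOR_BGR2HSV);G=cv2.inRange(hsv,(60,120,30),(85,255,255));ys,xs=np.nonzero(G[200:260])
for v in (225,235):
    i=np.flatnonzero(G[v]);print(v,i[0],i[-1],Li(ray(K,M,i[0],v,zt)),Li(ray(K,M,i[-1]+1,v,zt)))
g=cv2.cvtColor(im,cv2.COLOR_BGR2GRAY);print(g[345:375,320])
# bay rim (latch side edge) & yellow slots at z=.06
y=cv2.inRange(hsv,(20,120,90),(35,255,255))
for v in(150,170,200):
    i=np.flatnonzero(y[v,230:410])+230;j=np.argmax(np.diff(i));print(v,i[j],i[j+1],Li(ray(K,M,i[j]+1,v,.06)),Li(ray(K,M,i[j+1],v,.06)))
print(g[125:170,320],Li(ray(K,M,320,135,.06)),Li(ray(K,M,320,150,.06)))
```

```text
contactL [ 49.1 -19. ]
contactR [46.1 22.6]
c [48.5 -0.8]
g1 [-18.6  -2. ]
g2 [-6.4 -2. ]
225 258 373 [-15.5 -25.8] [-15.7  20.1]
235 259 372 [-11.2 -25.6] [-11.4  20. ]
[199 199 199 198 199 197 194 186 165 129  98  86  87  86  85  86  84  85
  84  83  83  83  83  83  83  82  83  82  82  82]
150 251 389 [-34.7 -37. ] [-35.1  35.4]
170 252 387 [-23.9 -37. ] [-24.2  35. ]
200 254 385 [ -6.9 -36.8] [-7.2 35. ]
[48 49 48 48 48 48 47 46 44 32 23 19 23 24 24 25 24 25 23 24 24 24 25 24
 22 17 16 14 15 14 12 14 14 13 11 14 13 13 12 11 11 13 19 39 58] [-42.8  -1.1] [-34.9  -1.1]
```

Emit:
arm_command(series=[-0.15,0.18,0,0,0,0,1,-0.15,0.18,0.8,0,0,0,1,-0.15,0.18,1.5,0,0,0,1,-0.15,0.18,2,0,0,0,1,-0.15,0.18,2.5,0,0,0,1,-0.15,0.18,2.9,0,0,0,1,-0.15,0.18,3.3,0,0,0,1,-0.15,0.18,3.6,0,0,0,1,-0.15,0.18,3.7,0,0,0,1,-0.15,0.18,3.7,0,0,0,1])

```text
time: 13.23
eef_pos: [0.6072, 0.0009, 0.0682]
tcp_rot: [0.119, 0.993, -0.001, -0.0]
contact_force: [-0.3, -1.7, -2.6]
opening: 0.52
finger_force: 51.7
```

Run:
```python
from h import *
go(W(12,0,65.5),166);print(Li(telemetry.get_state()['eef_pos']))
```

```text
t 13.2333 at [0.6072 0.0009 0.0682] xyaw 166.29 F [-0.3 -1.7 -2.6] open 0.52 ff 51.7
go [ 0.03 -0.03  0.28] [-0.1   0.    0.29]
[12.3  0.3]
```

Inside the bay with no contact yet. I'll go down the last few mm in small steps.

Emit:
arm_command(series=[0,0,0.1,0,0,0,1,0,0,0.2,0,0,0,1,0,0,0.28,0,0,0,1,0,0,0.35,0,0,0,1,0,0,0.35,0,0,0,1])

```text
time: 13.65
eef_pos: [0.6079, 0.0008, 0.0655]
tcp_rot: [0.119, 0.993, -0.001, 0.001]
contact_force: [-0.5, -1.2, -1.7]
opening: 0.523
finger_force: 51.8
```

Emit:
arm_command(series=[0,0,0.1,0,0,0,1,0,0,0.15,0,0,0,1,0,0,0.2,0,0,0,1,0,0,0.2,0,0,0,1])

```text
time: 13.98
eef_pos: [0.608, 0.0008, 0.0653]
tcp_rot: [0.119, 0.993, -0.001, 0.0]
contact_force: [-3.9, -1.0, 7.6]
opening: 0.521
finger_force: 52.6
```

On the floor at the expected height. Release and rise.

Emit:
arm_command(series=[0,0,-0.1,0,0,0,0.4,0,0,-0.1,0,0,0,0.3,0,0,-0.1,0,0,0,0.2,0,0,-0.1,0,0,0,0.2,0,0,-1,0,0,0,0.2,0,0,-3,0,0,0,0.2,0,0,-6,0,0,0,0.2,0,0,-10,0,0,0,0.2,0,0,-14,0,0,0,0.2,0,0,-14,0,0,0,0.2])

```text
time: 14.82
eef_pos: [0.6125, 0.0006, 0.2146]
tcp_rot: [0.119, 0.993, -0.001, 0.009]
contact_force: [1.6, -1.2, 0.6]
opening: 0.797
finger_force: 0.0
```

Run:
```python
from h import *
go(W(-60,0,230),166);print(Li(telemetry.get_state()['eef_pos']))
im,K,M=cam('wrist');cv2.imwrite('pics/w5.png',im);np.savez('pics/w5.npz',K=K,M=M)
```

```text
t 14.8167 at [6.125e-01 6.000e-04 2.146e-01] xyaw 166.31 F [ 1.6 -1.2  0.6] open 0.797 ff 0.0
go [ 7.72 -0.08 -1.68] [0.   1.07 0.31]
[17.5  1.3]
```

View pics/w5.png

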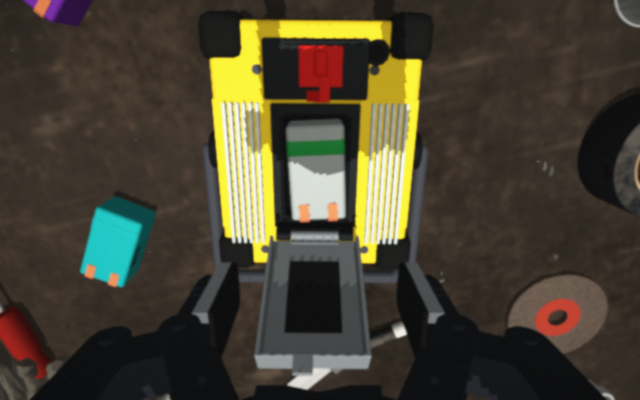

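The pack lies in the bay with its contacts (rows 205–220) towards the hinge, let go of, and the door is still open (rows 240–365). Next I'll go over and behind the door with the fingers shut.

Emit:
arm_command(series=[0,0,-2,0,0,0,1,-3,-0.2,-2.5,0,0,0,1,-6,-0.2,-2.5,0,0,0,1,-9,-0.2,-2.5,0,0,0,1,-12,-0.2,-2.5,0,0,0,1,-13.5,-0.2,-2.5,0,0,0,1,-13.8,-0.2,-2.5,0,0,0,1,-13.8,-0.2,-2.5,0,0,0,1])

```text
time: 15.53
eef_pos: [0.7408, -0.0336, 0.2264]
tcp_rot: [0.119, 0.993, -0.001, -0.001]
contact_force: [-0.7, 0.6, -0.3]
opening: 0.001
finger_force: 0.0
```

Run:
```python
from h import *
print(Li(telemetry.get_state()['eef_pos']))
go(W(150,-.5,150),166)
go(W(128,-.5,150),166)
```

```text
[150.3  -0.8]
t 15.5333 at [ 0.7408 -0.0336  0.2264] xyaw 166.28 F [-0.7  0.6 -0.3] open 0.001 ff 0.0
go [0.01 0.04 7.64] [-0.09 -0.13  0.28]
t 15.5333 at [ 0.7408 -0.0336  0.2264] xyaw 166.28 F [-0.7  0.6 -0.3] open 0.001 ff 0.0
go [2.21 0.05 7.64] [-0.09 -0.13  0.28]
```

Emit:
arm_command(series=[0,0,2.5,0,0,0,1,0,0,5,0,0,0,1,0,0,7.2,0,0,0,1,0,0,7.6,0,0,0,1,1.2,0,7.6,0,0,0,1,2.2,0,7.6,0,0,0,1,3.4,0,7.6,0,0,0,1,4.6,0,7.6,0,0,0,1,5.8,0,7.6,0,0,0,1,7,0,7.5,0,0,0,1])

```text
time: 16.37
eef_pos: [0.6731, -0.0167, 0.1555]
tcp_rot: [0.119, 0.993, -0.001, 0.002]
contact_force: [2.9, 0.3, 0.6]
opening: 0.0
finger_force: 0.8
```

Run:
```python
from h import *
s=telemetry.get_state();print(Li(s['eef_pos']),s['eef_pos'][2],s['contact_force'])
im,K,M=cam('top');cv2.imwrite('pics/t5.png',cv2.resize(im[120:240,260:420],None,fx=4,fy=4))
```

```text
[80.5 -0.9] 0.1555485213272072 [2.91117944 0.34010869 0.56920003]
```

Emit:
arm_command(series=[1.1,0,-0.3,0,0,0,1,2.2,0,-0.4,0,0,0,1,3.5,0,-0.3,0,0,0,1,4.7,0,0,0,0,0,1,5.8,0,0.3,0,0,0,1,6.9,0,0.8,0,0,0,1,7.9,0,1.5,0,0,0,1,8.8,0,2.4,0,0,0,1,9.4,0,3.2,0,0,0,1,10,0,4,0,0,0,1])

```text
time: 17.25
eef_pos: [0.5765, 0.0066, 0.1142]
tcp_rot: [0.119, 0.993, -0.001, 0.002]
contact_force: [2.2, 0.1, 1.8]
opening: -0.001
finger_force: 1.0
```

Run:
```python
from h import *
s=telemetry.get_state();print(Li(s['eef_pos']),s['eef_pos'][2],s['contact_force'])
go(W(-32,-.5,81.5),166)
```

```text
[-18.9  -1.6] 0.11417785787671347 [2.17220281 0.14335538 1.76755409]
t 17.25 at [0.5765 0.0066 0.1142] xyaw 166.3 F [2.2 0.1 1.8] open -0.001 ff 1.0
go [1.33 0.12 3.26] [-0.07  0.24  0.3 ]
```

Emit:
arm_command(series=[0.5,0,0.8,0,0,0,1,0.9,0,1.5,0,0,0,1,1.2,0,2.1,0,0,0,1,1.4,0,2.5,0,0,0,1,1.4,0,2.8,0,0,0,1,1.4,0,3,0,0,0,1,1.4,0,3.15,0,0,0,1,1.4,0,3.15,0,0,0,1])

```text
time: 17.92
eef_pos: [0.5619, 0.01, 0.0814]
tcp_rot: [0.119, 0.993, -0.001, -0.001]
contact_force: [-0.2, -0.4, 3.1]
opening: 0.001
finger_force: 1.4
```

Run:
```python
from h import *
s=telemetry.get_state();print(Li(s['eef_pos']),s['eef_pos'][2],s['contact_force'])
```

```text
[-33.9  -1.8] 0.08138472874569695 [-0.20486431 -0.38681474  3.07198637]
```

Emit:
arm_command(series=[0,0,0.1,0,0,0,1,0,0,0.15,0,0,0,1,0,0,0.2,0,0,0,1,0,0,0.2,0,0,0,1,0,0,0.2,0,0,0,1])

```text
time: 18.33
eef_pos: [0.5619, 0.0101, 0.0806]
tcp_rot: [0.119, 0.993, -0.001, -0.001]
contact_force: [-2.7, 0.2, 7.7]
opening: 0.001
finger_force: 4.0
```

Pressed with 7.7 N at the shut height. I'll rise slowly, then look.

Emit:
arm_command(series=[0,0,0.1,0,0,0,1,0,0,0.1,0,0,0,1,0,0,-0.5,0,0,0,1,0,0,-1.5,0,0,0,1,0,0,-4,0,0,0,1,0,0,-8,0,0,0,1,0,0,-12,0,0,0,1,0,0,-15,0,0,0,1,0,0,-15,0,0,0,1,0,0,-15,0,0,0,1])

```text
time: 19.17
eef_pos: [0.5631, 0.0101, 0.2323]
tcp_rot: [0.119, 0.993, -0.001, 0.002]
contact_force: [-0.7, -0.5, -0.3]
opening: -0.0
finger_force: 0.0
```

Run:
```python
from h import *
s=telemetry.get_state();print(Li(s['eef_pos']),s['eef_pos'][2],s['contact_force'])
im,K,M=cam('wrist');cv2.imwrite('pics/w6.png',im)
```

```text
[-32.7  -1.4] 0.23230674102946705 [-0.66757122 -0.47797966 -0.29795424]
```

View pics/w6.png

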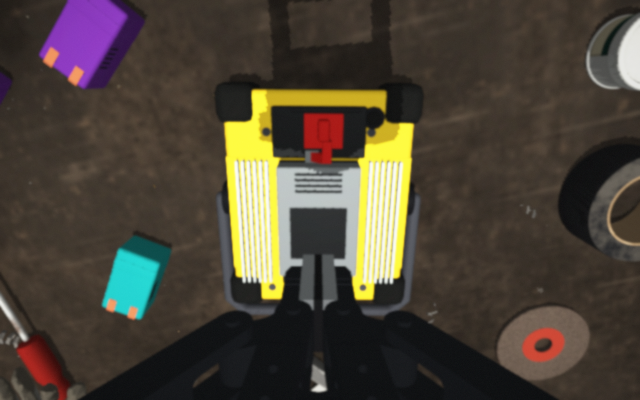

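The door is flat shut (rows 165–270) with the latch arm over its tongue at (318,156), and it stayed shut after the fingers left. Nothing is touching the robot.

```bash
python3 -c "
from plant import ctrl
print(ctrl.sign_off())"
```

```text
the job is handed in; nothing more can be done
None
```

The job is handed in after about 19 s of robot time: the pack is in the bay with its contacts towards the hinge, the door is shut under the latch, and I kept clear of the tin, tape and screwdriver; no verdict came back.

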